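Show three coupons to the optical reader

ROBOT

A 7-joint arm with a two-finger parallel gripper is mounted at the origin on the work surface. World frame = base frame: x ahead of the robot, y to its left, z up, the work surface at z = 0. Lengths are in m, angles in rad, forces in N, time in s.
With the tool pointing down it reaches from about 0.35 to 0.9 m from the base axis. Payload 8.1 kg.
Tool frame: the origin (TCP) lies where the fingers leave the gripper's body, on its centre line; the fingertips stand 66 mm ahead of it and the grasp point (between the pads) lies 47 mm ahead of it (arm.tip_reach is the distance from the TCP to the fingertips, in m); z points along the fingers, y is the direction in which the jaws open and shut (so a half turn about z gives the same grasp; the last joint's range is limited). The gripper opens to 92 mm and grips with 3 to 60 N. Pads are 19 mm wide; open, the fingers measure 130 mm over their backs; the gripper's body (75 mm by 190 mm) begins 47 mm behind the grasp point.
Start: joints at [1.214, 0.434, 0.025, 1.573, -0.012, 1.134, -0.075], TCP at [0.157, -0.605, 0.292] pointing down, gripper open.
Joint ranges: [-2.62, 2.62], [-0.44, 2.09], [-1.27, 1.32], [0.08, 2.57], [-1.32, 4.46], [0.12, 2], [-2.74, 2.74]. Speed limits (rad/s): [2.22, 2.22, 3.01, 3.01, 3.14, 3.14, 3.14].

INTERFACE

Orientations are given as a rotation vector (axis times angle).
In Python, from cell import arm gives the robot as it stands.
- The arm moves only by the tool carry_out, never from a script. Its argument "plan" is a list of rows, each a list of 5 numbers: the shift along the world's x, y, z in cm, then the turn about the world's z in rad, then the finger opening in cm, from 0 to 9.18. In form: [[tx, ty, tz, spin, fingers], ...]. A call has 1 to 20 rows; each row is the pose to reach, as a shift and turn from the pose measured when the call began; what a row does not reach only later rows make up. A row lasts 1/10 s, in which the tool goes at most 50 mm and 8.59 degrees, less where a joint would pass 70% of its speed; a pose out of reach is approached as far as the arm can. A call with a gripper value outside its range is refused whole. The fingers move at their own pace and stop on an object; "squeeze" is the grip in N (left out, the last holds). Time passes only in rows, so rows that repeat a pose let the fingers close. It gives the time, the measured TCP pose, the force and the opening at its end, in the units of the state.
- arm.observe(): the state, without advancing time (a new reading comes with each control period).
- arm.get_image(name): name is "side" or "top" or "wrist"; returns (picture, depth): 480x640x3 uint8, red, green, blue; 480x640 float32, m along the optical axis (not along the pixel's ray), 0 where there is no reading.
- arm.get_calibration(name): a dict with "intrinsics" (3x3 intrinsics, pixels), "rvec" (rotation vector, rad) and "tvec" (3), from world to camera coordinates, as OpenCV has them; the wrist camera has in their place "tool_from_camera" (4x4, takes a point from camera to tool coordinates, whose origin is the TCP and whose axes are the flange's). Camera axes: x right, y down, z forward; pixel columns grow to the right and rows downward; lengths in m; the calibration is good to about 2 mm. A picture is of the moment at which its call begins: read the wrist's pose just before it. get_calibration takes no time and is no camera call.
- arm.sign_off(): hands the job in, once; it reports no verdict.
The state is a dict: "clock": time; "joints": joint angles; "dq": joint speeds; "joint_efforts": joint torques, N m; "position": TCP position; "ee_rot": TCP orientation; "force": force on the tool from outside, world axes, zero at the start; "ft_torque": the same for the moment, N m; "width": opening from 0.0 (shut) to 1.0 (fully open).
Only numpy, scipy, OpenCV 4.12 (cv2) and the standard library are available. Lean on these libraries where they do the work, as an engineer would, in place of code of your own. Each camera call takes 0.05 s, during which the arm holds its last target. There are 200 camera calls.

TASK

Pick up the three-sided specimen holder by its stem and show its three sides one after another to the window of the optical reader: first the one with the round coupon, then the square one, then the narrow strip. Each time hold the holder upright and still for about a second, with the coupon squarely facing the window, centred on it and about 3 cm away. Then lower the holder upright into the shallow grey tray, letting go only once it stands on the tray's floor; do not bump the reader, and leave everything else on the bench where it is.

Things in the scene. Friction and masses are not known exactly. Their poses are not given: they have to be found in the camera images.
- holder: loose three-sided aluminium holder, about 350 g. Round foot 76 mm across, 8 mm high; prism from 8 to 78 mm height (sides 62 mm wide, 22 mm from the axis); round steel stem 18 mm across from 78 to 128 mm, gripped from above. A brown coupon on each side; a black mark of like shape on top beside it. Seen from above, counter-clockwise: round (+x), square, strip. Origin: centre of underside, z up
- side_round (a point): centre of the holder side that carries the round coupon (brown disc, 46 mm), 22 mm out from the holder's axis and 43 mm above its underside; x points straight out of that side, z up along the holder
- side_square (a point): centre of the holder side that carries the square coupon (brown, 42 mm), 22 mm out from the holder's axis and 43 mm above its underside; x points straight out of that side, z up along the holder
- side_strip (a point): centre of the holder side that carries the narrow strip (brown, upright, 14 x 62 mm), 22 mm out from the holder's axis and 43 mm above its underside; x points straight out of that side, z up along the holder
- window (a point): centre of the reader's round window, 73 mm above the bench; x points level into the reader, so the coupon belongs about 30 mm out along -x with its outward direction along +x; z up
- reader: fixed white optical reader with an orange top, 150 x 110 mm (its x, y), 93 mm high, origin under its centre. From the face on its -x side a black barrel 40 mm across sticks out 25 mm; the window is the end of that barrel, 100 mm from the origin
- tray: fixed shallow grey plastic tray, 140 x 140 mm outside, 18 mm high, walls and floor 5 mm thick, open above; origin at the centre of its underside
- tape: bystander: roll of pale tape lying flat, 90 mm across, 25 mm high; origin at the centre of its underside
- pen: bystander: blue pen lying down, 140 mm long along its x, 10 mm thick
- jar: bystander: amber glass jar with a white cap, 66 mm across, 100 mm high; origin under its base
- screwdriver: bystander: screwdriver lying on the bench along its own x, about 200 mm long, under 35 mm high
- clamp: bystander: dark steel specimen clamp, 60 x 90 mm (its x, y), 54 mm high; origin under its base
- discs: bystander: stack of round white paper discs, 100 mm across, 8 mm high

How it is judged:
On the way, in this order (a step that is already met when the one before it is completed fails the run):
1. the side with the round coupon is held still, upright and squarely before the window (within 0.22 rad, 14 mm sideways, 15 mm in height, 10 to 50 mm away) (x of side_round in the frame of window between -0.05 and -0.01 m and y of side_round in the frame of window between -0.014 and 0.014 m and z of side_round in the frame of window between -0.015 and 0.015 m and angle between the x axis of side_round and the x axis of window, either way round below 0.22 rad and angle between holder's own z axis and vertical below 0.22 rad and linear speed of holder below 0.03 m/s and contact force between the fingers and holder above 1 N), for 0.7 s.
2. the side with the square coupon is held still, upright and squarely before the window (within 0.22 rad, 14 mm sideways, 15 mm in height, 10 to 50 mm away) (x of side_square in the frame of window between -0.05 and -0.01 m and y of side_square in the frame of window between -0.014 and 0.014 m and z of side_square in the frame of window between -0.015 and 0.015 m and angle between the x axis of side_square and the x axis of window, either way round below 0.22 rad and angle between holder's own z axis and vertical below 0.22 rad and linear speed of holder below 0.03 m/s and contact force between the fingers and holder above 1 N), for 0.7 s.
3. the side with the narrow strip is held still, upright and squarely before the window (within 0.22 rad, 14 mm sideways, 15 mm in height, 10 to 50 mm away) (x of side_strip in the frame of window between -0.05 and -0.01 m and y of side_strip in the frame of window between -0.014 and 0.014 m and z of side_strip in the frame of window between -0.015 and 0.015 m and angle between the x axis of side_strip and the x axis of window, either way round below 0.22 rad and angle between holder's own z axis and vertical below 0.22 rad and linear speed of holder below 0.03 m/s and contact force between the fingers and holder above 1 N), for 0.7 s.
4. the holder is lowered on to the tray's floor (within 7 mm of it) while still in the fingers (horizontal distance between holder and tray below 0.045 m and z of holder in the frame of tray between 0 and 0.012 m and angle between holder's own z axis and vertical below 0.12 rad and contact force between the fingers and holder above 1 N), for 0.1 s.
At the end, for the whole second after the job is handed in: the holder stands upright (within 0.12 rad), at rest, on the floor of the grey tray (its underside within 7 mm of the floor, its axis within 45 mm of the tray's centre) (horizontal distance between holder and tray below 0.045 m and z of holder in the frame of tray between 0 and 0.012 m and angle between holder's own z axis and vertical below 0.12 rad and linear speed of holder below 0.02 m/s and angular speed of holder below 0.1 rad/s); the robot touches nothing.
It fails at once if the reader is bumped by the holder or the robot (more than 2 N) (contact force between any of holder, the fingers, the arm and reader above 2 N).
It fails at once if a bystander is moved by more than 25 mm (distance of any of tape, pen, jar, screwdriver, clamp, discs from where it was at the start of the episode above 0.025 m).
It also fails if it takes over 59 s, if anything falls off the work surface, if the arm or the gripper's body presses on something with over 40 N, if the wrist force passes 120 N, or if a joint passes its speed limit or range.

## Working session

There is one attempt and no reset: what is moved stays moved. The work goes in short steps, Python scripts to look and compute and a tool call to move; the robot and the scene stay as the last step left them, time stands still between calls to the robot, and variables do not carry over. Pictures are saved under pics/ and viewed, about 8 in all and at most 12, crops included, and the job is handed in when it is done.

Besides the shell and the picture viewer there is one more tool, called after "Call:" as name([rows], argument=value, ...), one row to a line, values as JSON. carry_out: Moves the arm, as the interface text tells. Its arguments: {"type":"object","properties":{"plan":{"type":"array"},"squeeze":{"type":"number"}},"required":["plan"]}

```bash
mkdir -p pics
cat > h.py <<'E'
import numpy as np, cv2
from cell import arm
def cal(n):
    c=arm.get_calibration(n); return np.array(c["intrinsics"]),cv2.Rodrigues(np.array(c["rvec"],float))[0],np.array(c["tvec"],float).ravel()
def ray(n,uv,z):
    K,R,t=cal(n); d=R.T@np.linalg.inv(K)@np.array([uv[0],uv[1],1.]); o=-R.T@t
    return o+d*(z-o[2])/d[2]
def cloud(n,dep):
    K,R,t=cal(n); v,u=np.mgrid[:480,:640]; p=np.stack([(u-K[0,2])/K[0,0]*dep,(v-K[1,2])/K[1,1]*dep,dep],-1)
    return (p-t)@R
E
python3 - <<'E'
from h import *
s=arm.observe();print(s)
for n in("top","side"):
    p,d=arm.get_image(n); cv2.imwrite(f"pics/{n}0.png",p[...,::-1]); np.savez(f"{n}0.npz",p=p,d=d)
    K,R,t=cal(n);print(n,K,-R.T@t,R)
print(arm.get_calibration("wrist"))
E
```

```text
{'clock': 0.0, 'joints': array([ 1.21438428,  0.43519399,  0.02497753,  1.57411312, -0.01160271,
        1.13397196, -0.07508237]), 'dq': array([ 0.00043824,  0.000441  ,  0.00070272, -0.00038476,  0.00050026,
       -0.00070181, -0.00020705]), 'joint_efforts': array([ 4.39414480e-04, -6.67847013e+01,  9.84627642e-01, -3.14455676e+01,
       -6.07424229e-02,  4.29170066e-02,  1.72022424e-04]), 'position': array([ 0.15678338, -0.60459205,  0.29145675]), 'ee_rot': array([-3.11484710e+00, -3.97337479e-01,  5.21811742e-04]), 'force': array([ 1.29792648,  0.44755782, -0.23417437]), 'ft_torque': array([ 0.00665886,  0.02598782, -0.00758942]), 'width': 0.9987343967745724}
top [[597.71906878   0.         317.45568899]
 [  0.         597.71906878 240.4790192 ]
 [  0.           0.           1.        ]] [ 0.49813017 -0.07052144  1.45871714] [[-0.00572033 -0.99989063 -0.01363823]
 [-0.99761459  0.00664448 -0.06870934]
 [ 0.06879244  0.01321266 -0.9975435 ]]
side [[483.17183204   0.         319.82374526]
 [  0.         483.17183204 240.62280938]
 [  0.           0.           1.        ]] [ 0.43313402 -0.81333609  0.99494354] [[ 0.98786897 -0.15444998  0.01612769]
 [-0.10579473 -0.74539454 -0.65817509]
 [ 0.11367662  0.64848452 -0.75269213]]
{'intrinsics': array([[372.56701241,   0.        , 321.52787134],
       [  0.        , 372.56701241, 243.3811192 ],
       [  0.        ,   0.        ,   1.        ]]), 'tool_from_camera': array([[ 2.86974266e-04, -9.59396682e-01, -2.82060142e-01,
         7.64473709e-02],
       [ 9.99999793e-01,  4.37645232e-04, -4.71180278e-04,
        -1.85556379e-03],
       [ 5.75491071e-04, -2.82059949e-01,  9.59396609e-01,
        -9.22055581e-02],
       [ 0.00000000e+00,  0.00000000e+00,  0.00000000e+00,
         1.00000000e+00]])}
```

View pics/top0.png

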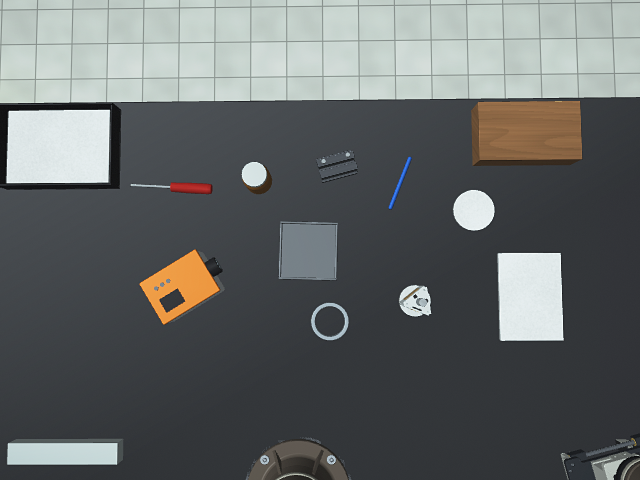

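View pics/side0.png

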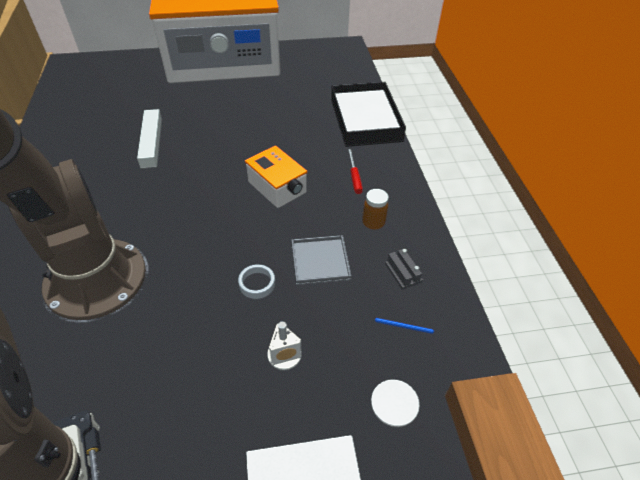

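Run:
```python
from h import *
T=np.load("top0.npz");S=np.load("side0.npz")
p,d=T["p"],T["d"];C=cloud("top",d)
hsv=cv2.cvtColor(p,cv2.COLOR_RGB2HSV)
m=cv2.inRange(hsv,(8,150,150),(22,255,255));m[:230]=0;m[340:]=0;m[:,:130]=0;m[:,240:]=0
m=cv2.morphologyEx(m,cv2.MORPH_CLOSE,np.ones((25,25)))
c=max(cv2.findContours(m,0,2)[0],key=cv2.contourArea)
b=cv2.boxPoints(cv2.minAreaRect(c)); B=np.array([ray("top",q,.093) for q in b]);print("reader corners",B.round(4),"c",B.mean(0),[np.linalg.norm(B[i]-B[i-1]).round(4) for i in range(4)])
for i in range(4):
    e=B[i]-B[i-1]; print(np.arctan2(e[1],e[0]))
# tray
q=p[215:285,272:345].astype(int); g=cv2.inRange(p,(85,90,95),(150,150,150));w=np.zeros_like(g);w[215:285,272:345]=g[215:285,272:345]
pts=cv2.findNonZero(w); b=cv2.boxPoints(cv2.minAreaRect(pts));B=np.array([ray("top",q,.018) for q in b]);print("tray",B.round(4),B.mean(0),[np.linalg.norm(B[i]-B[i-1]).round(4) for i in range(4)])
# holder depth
P=C[280:325,390:440].reshape(-1,3)
st=P[(P[:,2]>.115)&(P[:,2]<.14)];print("stem",len(st),st.mean(0),st.min(0),st.max(0))
pr=P[(P[:,2]>.07)&(P[:,2]<.09)];print("prism",len(pr),pr.mean(0),pr.min(0),pr.max(0))
Pb=C[250:285,200:230].reshape(-1,3);Pb=Pb[(Pb[:,2]>.06)&(Pb[:,2]<.1)];print("barrel",Pb.mean(0),len(Pb))
a=cv2.resize(p[275:330,385:445],None,fx=6.5,fy=6.5,interpolation=2)
s=cv2.resize(S["p"][310:375,255:315],None,fx=6,fy=6,interpolation=2)
h=min(a.shape[0],s.shape[0]);cv2.imwrite("pics/crop.png",np.hstack([a[:h],s[:h]])[...,::-1])
```

```text
reader corners [[0.4971 0.3588 0.093 ]
 [0.5753 0.2292 0.093 ]
 [0.4806 0.1711 0.093 ]
 [0.4031 0.3001 0.093 ]] c [0.48902632 0.26480263 0.093     ] [np.float64(0.1108), np.float64(0.1513), np.float64(0.1111), np.float64(0.1505)]
0.5578733852299603
-1.0282405034693551
-2.5909495677990892
2.111391642845769
tray [[ 0.5068  0.0432  0.018 ]
 [ 0.6457  0.0398  0.018 ]
 [ 0.6415 -0.0996  0.018 ]
 [ 0.5029 -0.0954  0.018 ]] [ 0.57420774 -0.02800444  0.018     ] [np.float64(0.1386), np.float64(0.1389), np.float64(0.1396), np.float64(0.1387)]
stem 55 [ 0.45211087 -0.283951    0.12820839] [ 0.44325107 -0.29203322  0.11777911] [ 0.46061244 -0.27587736  0.13314133]
prism 409 [ 0.45246429 -0.28330572  0.07783955] [ 0.42077743 -0.30922918  0.07027264] [ 0.48688012 -0.24768221  0.08872337]
barrel [0.5240322  0.19702396 0.0891078 ] 488
```

View pics/crop.png

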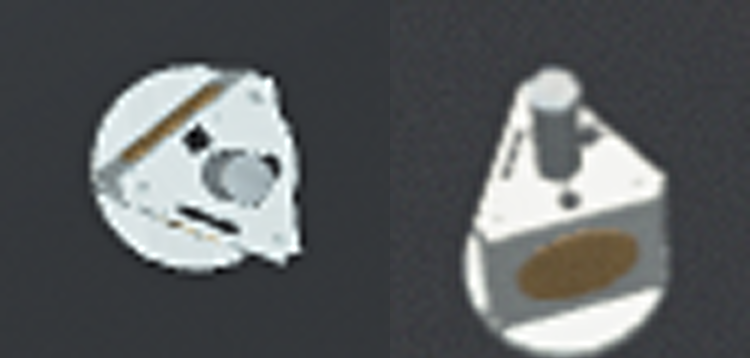

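Run:
```python
from h import *
ax=np.array([.452,-.284])
for n,roi in(("side",(310,375,255,315)),("top",(275,330,385,445))):
    Z=np.load(n+"0.npz");p=Z["p"];C=cloud(n,Z["d"])
    hsv=cv2.cvtColor(p,cv2.COLOR_RGB2HSV);m=cv2.inRange(hsv,(8,90,50),(25,255,200))
    w=np.zeros_like(m);a,b,c,d=roi;w[a:b,c:d]=m[a:b,c:d]
    k,l,st,ce=cv2.connectedComponentsWithStats(w)
    i=1+np.argmax(st[1:,4]);P=C[l==i];P=P[(P[:,2]>.02)&(P[:,2]<.08)];c0=P.mean(0)
    nn=np.linalg.svd(P-c0)[2][2]; nn*=np.sign(nn[:2]@(c0[:2]-ax))
    print(n,st[i],c0,P.min(0),P.max(0),"normal",nn,"yaw",np.arctan2(nn[1],nn[0]),"from axis yaw",np.arctan2(*(c0[:2]-ax)[::-1]),"dist",nn[:2]@(c0[:2]-ax))
    P=C[a:b,c:d].reshape(-1,3);s=P[(P[:,2]>.1)&(P[:,2]<.14)];print("stem",s.mean(0),s.min(0),s.max(0))
for uv in [(255,75),(295,260),(100,180)]:
    q=ray("top",(385+uv[0]/6.5-.5,275+uv[1]/6.5-.5),.078);v=q[:2]-ax;print(q,np.hypot(*v),np.arctan2(v[1],v[0]))
```

```text
side [277 349  19  11 147] [ 0.45378766 -0.30506374  0.0430112 ] [ 0.4338047  -0.30814941  0.02233455] [ 0.47398935 -0.30169807  0.06495259] normal [ 0.13815339 -0.99038084 -0.00770935] yaw -1.4321954957251148 from axis yaw -1.486130225121833 dist 0.021108097011128923
stem [ 0.44956322 -0.28670383  0.1199148 ] [ 0.44141786 -0.29288984  0.10039035] [ 0.45859103 -0.27658452  0.13113621]
top [404 289  14  10  25] [ 0.4691886  -0.27001311  0.04775239] [ 0.45824356 -0.28334902  0.02752726] [ 0.47983715 -0.25646706  0.0639304 ] normal [ 0.7833432   0.6215459  -0.00735763] yaw 0.6707360106106997 from axis yaw 0.6830574678576607 dist 0.02215806305350145
stem [ 0.45234188 -0.28303513  0.12509054] [ 0.44325107 -0.29203322  0.10103185] [ 0.46061244 -0.27587736  0.13314133]
[ 0.48677766 -0.29587225  0.078     ] 0.03674827614486386 -0.3289712673074861
[ 0.42170717 -0.30876902  0.078     ] 0.039130038673009564 -2.4561799007328164
[ 0.45012061 -0.24061065  0.078     ] 0.04343003622110226 1.6140838736734042
```

Call:
carry_out([
  [5, 5, 0, 0, 9.1],
  [8, 9, 0, -0.15, 9.1],
  [11, 13, 0, -0.3, 9.1],
  [14, 17, 0, -0.4, 9.1],
  [16, 21, 0, -0.4, 9.1],
  [18, 25, 0, -0.4, 9.1],
  [20, 27, 0, -0.4, 9.1],
  [22, 30, 0, -0.4, 9.1],
  [22, 32, 0, -0.4, 9.1],
  [22, 32, 0, -0.4, 9.1],
])

```text
clock: 1.1
position: [0.3775, -0.2815, 0.2913]
ee_rot: [-3.131, 0.222, 0.001]
force: [-1.1, -0.0, -0.1]
width: 0.992
```

```bash
cat >> h.py <<'E'
from scipy.spatial.transform import Rotation as Ro
def tool():
    s=arm.observe();R=Ro.from_rotvec(s["ee_rot"]).as_matrix();return s,R,np.arctan2(R[1,0],R[0,0])
E
python3 - <<'E'
from h import *
s,R,y=tool();print(s["clock"],s["joints"].round(3),s["position"],"yaw",y,R[:,2],s["force"])
p,d=arm.get_image("wrist");cv2.imwrite("pics/w1.png",p[...,::-1]);np.savez("w1.npz",p=p,d=d)
T=arm.get_calibration("wrist");K=T["intrinsics"];X=T["tool_from_camera"]
v,u=np.mgrid[:480,:640];P=np.stack([(u-K[0,2])/K[0,0]*d,(v-K[1,2])/K[1,1]*d,d],-1)
W=(P@X[:3,:3].T+X[:3,3])@R.T+s["position"];W=W.reshape(-1,3)
for lo,hi in((.1,.16),(.072,.084)):
    q=W[(W[:,2]>lo)&(W[:,2]<hi)&(np.hypot(W[:,0]-.45,W[:,1]+.28)<.06)];print(len(q),q.mean(0),q.min(0),q.max(0))
E
```

```text
1.1 [ 0.596  0.192 -0.079  1.929  0.015  1.024 -1.202] [ 0.37746328 -0.28151956  0.29128642] yaw -0.14140555087066353 [-4.76749007e-04  2.83380217e-03 -9.99995871e-01] [-1.10478699 -0.00404901 -0.08301403]
570 [ 0.4509227  -0.28097992  0.12766162] [ 0.44224545 -0.28943841  0.12474157] [ 0.45963222 -0.272251    0.12994542]
3414 [ 0.45154094 -0.28137435  0.07725605] [ 0.41979981 -0.30705974  0.07207128] [ 0.4869721  -0.24353025  0.08067962]
```

View pics/w1.png

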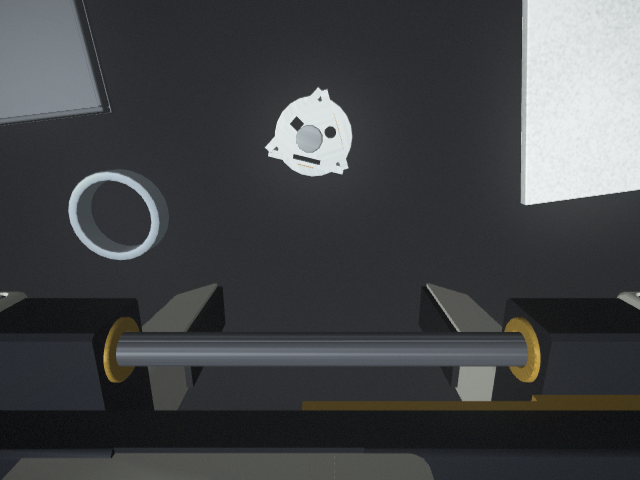

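Call:
carry_out([
  [4, 0, 0, 0.15, 9.1],
  [7.3, 0, 0, 0.3, 9.1],
  [7.3, 0, 0, 0.45, 9.1],
  [7.3, 0, 0, 0.5, 9.1],
  [7.3, 0, -3, 0.5, 9.1],
  [7.3, 0, -6, 0.5, 9.1],
  [7.3, 0, -9, 0.5, 9.1],
  [7.3, 0, -11.5, 0.5, 9.1],
  [7.3, 0, -13.4, 0.5, 9.1],
  [7.3, 0, -13.4, 0.5, 9.1],
  [7.3, 0, -13.4, 0.5, 9.1],
])

```text
clock: 2.25
position: [0.4496, -0.2845, 0.1575]
ee_rot: [-3.091, -0.554, 0.003]
force: [-0.2, -0.0, 1.4]
width: 0.99
```

Run:
```python
from h import *
s,R,y=tool();print(s["clock"],s["joints"].round(3),s["position"],"yaw",y,R[:,2],s["force"])
p,d=arm.get_image("wrist");cv2.imwrite("pics/w2.png",p[...,::-1])
```

```text
2.25 [ 0.584  0.451 -0.16   1.94   0.1    0.761 -0.849] [ 0.44960152 -0.28452053  0.15748625] yaw 0.35503139740613193 [-0.00187444  0.00125928 -0.99999745] [-0.17798306 -0.03875701  1.35808106]
```

View pics/w2.png

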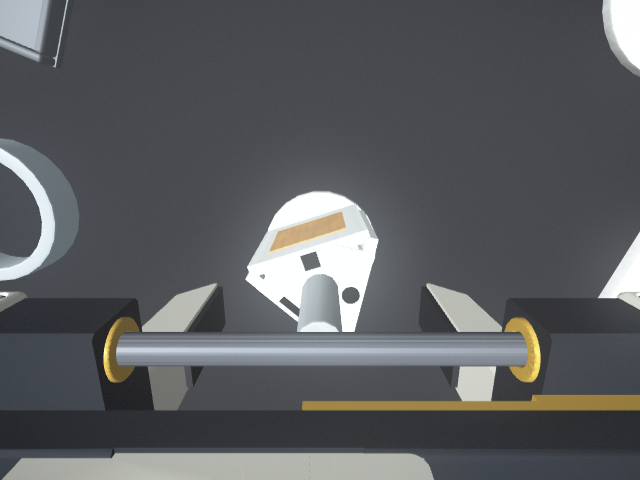

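Call:
carry_out([
  [0.1, 0.2, 0, 0, 9],
  [0.1, 0.2, 0, 0, 5],
  [0.1, 0.2, 0, 0, 1.5],
  [0.1, 0.2, 0, 0, 1.5],
  [0.1, 0.2, 0, 0, 1],
  [0.1, 0.2, 0, 0, 1],
  [0.1, 0.2, 0, 0, 1],
  [0.1, 0.2, 0, 0, 1],
  [0.1, 0.2, 0, 0, 1],
  [0.1, 0.2, 0, 0, 1],
  [0.1, 0.2, 0, 0, 1],
  [0.1, 0.2, 0, 0, 1],
], squeeze=40)

```text
clock: 3.5
position: [0.451, -0.2825, 0.158]
ee_rot: [-3.091, -0.555, 0.001]
force: [-0.1, -0.0, -2.6]
width: 0.189
```

Call:
carry_out([
  [0, 0, 1, 0, 1],
  [0, 0, 3, 0, 1],
  [0, 0, 6, 0, 1],
  [0, 0, 9, 0, 1],
  [0, 0, 10, 0, 1],
  [0, 0, 10, 0, 1],
])

```text
clock: 4.1
position: [0.4515, -0.2828, 0.2593]
ee_rot: [3.091, 0.555, 0.003]
force: [0.2, 0.4, -4.8]
width: 0.188
```

Run:
```python
from h import *
s,R,y=tool();print(s["clock"],s["joints"].round(3),s["position"],"yaw",y,R[:,2],s["force"],s["width"]*91.8)
p,d=arm.get_image("wrist");cv2.imwrite("pics/w3.png",p[...,::-1])
```

```text
4.1 [ 0.593  0.327 -0.172  1.832  0.066  0.987 -0.822] [ 0.45152008 -0.28276643  0.25930078] yaw 0.35518296824878304 [ 1.73551332e-03 -6.50997424e-04 -9.99998282e-01] [ 0.24437422  0.40250471 -4.77946378] 17.280703739713736
```

View pics/w3.png

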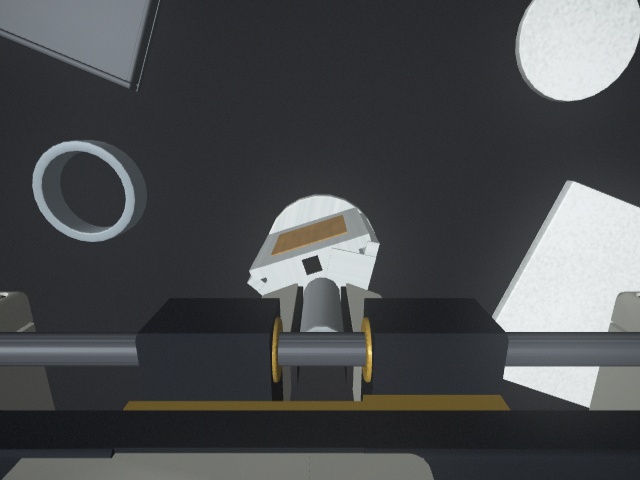

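Call:
carry_out([
  [0.5, 2, 0, 0.1, 1],
  [1.5, 5, 0, 0.2, 1],
  [2.4, 8, 0, 0.33, 1],
  [3.3, 11, 0, 0.46, 1],
  [4.2, 14, 0, 0.58, 1],
  [5, 17, 0, 0.7, 1],
  [6, 20, 0, 0.82, 1],
  [6.8, 23, 0, 0.94, 1],
  [7.7, 26, 0, 1.06, 1],
  [8.6, 29, 0, 1.18, 1],
  [9.5, 32, 0, 1.3, 1],
  [10.3, 35, 0, 1.42, 1],
  [11, 38, 0, 1.54, 1],
  [11.5, 40, 0, 1.66, 1],
  [11.9, 41.4, 0, 1.75, 1],
  [11.9, 41.4, 0, 1.8, 1],
  [11.9, 41.4, 0, 1.8, 1],
])

```text
clock: 5.85
position: [0.5689, 0.1317, 0.2555]
ee_rot: [-1.483, -2.766, 0.004]
force: [0.4, -0.9, -4.8]
width: 0.19
```

Run:
```python
from h import *
s,R,y=tool();print(s["clock"],s["joints"].round(3),s["position"],"yaw",y,R[:,2],s["force"],s["width"]*91.8)
```

```text
5.85 [ 0.145  0.491 -0.666  1.68   0.333  1.092 -0.034] [0.5689058  0.13166272 0.25550477] yaw 2.1570855242781297 [-4.12645773e-03 -8.37089061e-04 -9.99991136e-01] [ 0.42446858 -0.90742866 -4.83119499] 17.399383531921064
```

Call:
carry_out([
  [0.1, 0, 0, 0.12, 1],
  [0.2, 0, 0, 0.26, 1],
  [0.2, 0, 0, 0.4, 1],
  [0.2, 0, 0, 0.54, 1],
  [0.2, 0, 0, 0.68, 1],
  [0.2, 0, 0, 0.82, 1],
  [0.2, 0, 0, 0.96, 1],
  [0.2, 0, 0, 1.1, 1],
  [0.2, 0, 0, 1.24, 1],
  [0.2, 0, 0, 1.38, 1],
  [0.2, 0, 0, 1.52, 1],
  [0.2, 0, 0, 1.66, 1],
  [0.2, 0, 0, 1.745, 1],
  [0.2, 0, 0, 1.745, 1],
  [0.2, 0, 0, 1.745, 1],
])

```text
clock: 7.35
position: [0.5706, 0.1311, 0.2545]
ee_rot: [1.159, -2.918, 0.006]
force: [0.7, 1.0, -3.8]
width: 0.185
```

```bash
cat > chk.py <<'E'
from h import *
import sys
s,R,y=tool();print(s["clock"],s["joints"].round(3),s["position"],"yaw",y,R[:,2].round(4),s["force"],s["width"]*91.8)
p,d=arm.get_image("side");np.savez(sys.argv[1],p=p,d=d);C=cloud("side",d)
near=lambda lo,hi,r:C[(C[...,2]>lo)&(C[...,2]<hi)&(np.hypot(C[...,0]-s["position"][0],C[...,1]-s["position"][1])<r)]
u=cv2.cvtColor(p,cv2.COLOR_RGB2HSV);z0=s["position"][2]-.157
m=(cv2.inRange(u,(8,90,50),(25,255,200))>0)&(np.hypot(C[...,0]-s["position"][0],C[...,1]-s["position"][1])<.06)
k,l,st,ce=cv2.connectedComponentsWithStats(m.astype(np.uint8))
for i in range(1,k):
    if st[i,4]<25: continue
    P=C[l==i];c=P.mean(0);n=np.linalg.svd(P-c)[2][2];n*=np.sign(n[:2]@(c[:2]-s["position"][:2]));print("coupon",st[i],c.round(4),n.round(3),"yaw",np.arctan2(n[1],n[0]))
r0,r1,c0,c1=100,300,200,420
cv2.imwrite(f"pics/{sys.argv[1]}.png",cv2.resize(p[r0:r1,c0:c1],None,fx=3,fy=3)[...,::-1])
E
python3 chk.py s4
```

```text
7.35 [ 0.374  0.642 -1.082  1.661  0.603  1.214  1.479] [0.57060925 0.1310555  0.25454752] yaw -2.3851850295956307 [-0.     -0.0042 -1.    ] [ 0.68346962  1.03309779 -3.81767474] 16.969466619046816
coupon [293 136  16   8  29] [0.5442 0.1256 0.2824] [-0.578 -0.572 -0.583] yaw -2.3611127041184226
coupon [301 181  14  14 151] [0.5594 0.1104 0.1395] [-0.49  -0.871 -0.024] yaw -2.0829494510020203
```

View pics/s4.png

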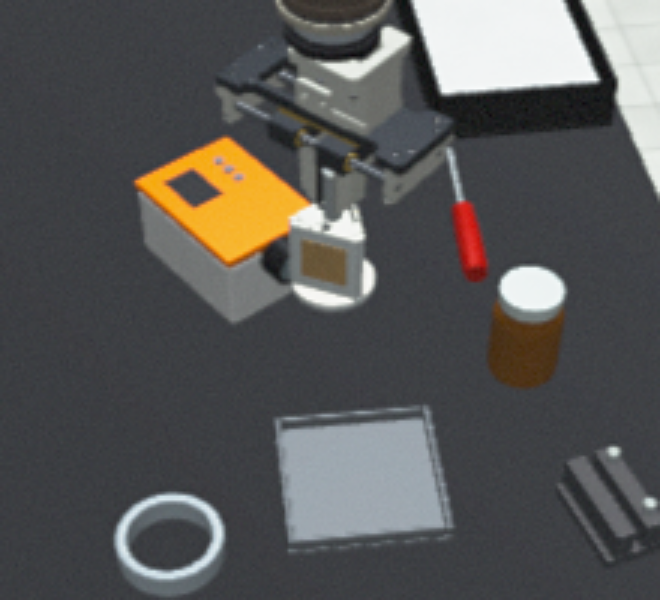

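Call:
carry_out([
  [0, 0, -1, 0, 1],
  [0, 0, -2.5, 0, 1],
  [0, 0, -4, 0, 1],
  [0, 0, -5.5, 0, 1],
  [0, 0, -6.4, 0, 1],
  [0, 0, -6.7, 0, 1],
  [0, 0, -6.7, 0, 1],
  [0, 0, -6.7, 0, 1],
  [0, 0, -6.7, 0, 1],
  [0, 0, -6.7, 0, 1],
  [0, 0, -6.7, 0, 1],
])

```text
clock: 8.5
position: [0.5708, 0.1312, 0.1882]
ee_rot: [1.16, -2.919, 0.007]
force: [-0.2, 0.2, -4.9]
width: 0.184
```

```bash
python3 chk.py s5
python3 - <<'E'
from h import *
p,d=arm.get_image("top");cv2.imwrite("pics/t5.png",cv2.resize(p[180:340,120:320],None,fx=4,fy=3.75)[...,::-1])
C=cloud("side",np.load("s5.npz")["d"])
E
```

```text
8.5 [ 0.343  0.706 -1.03   1.735  0.678  1.102  1.418] [0.57084349 0.13124372 0.18816341] yaw -2.384751456364172 [ 0.001  -0.0042 -1.    ] [-0.2446708   0.16957439 -4.92990281] 16.905366972636127
coupon [302 199  13  13 130] [0.5601 0.1104 0.0734] [-0.465 -0.885 -0.026] yaw -2.0550912211071304
```

View pics/s5.png

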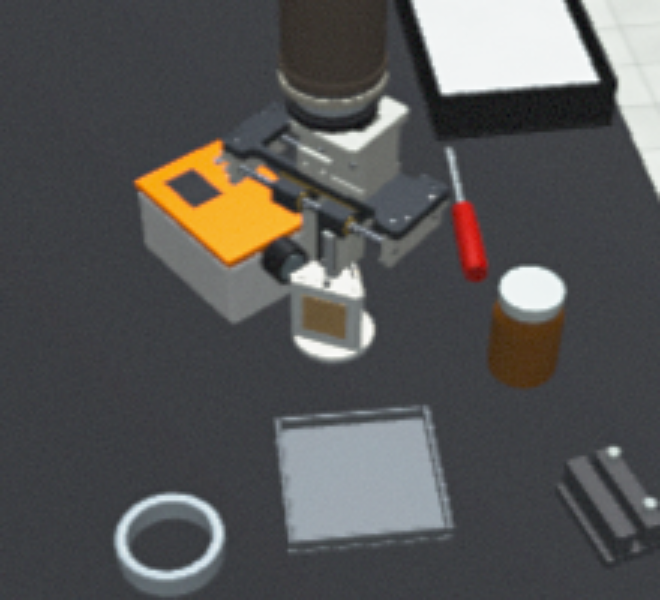

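Call:
carry_out([
  [0, 0, 0, 0, 1],
  [0, 0, 0, 0, 1],
  [0, 0, 0, 0, 1],
  [0, 0, 0, 0, 1],
  [0, 0, 0, 0, 1],
  [0, 0, 0, 0, 1],
  [0, 0, 0, 0, 1],
  [0, 0, 0, 0, 1],
])

```text
clock: 9.4
position: [0.5708, 0.1312, 0.188]
ee_rot: [1.16, -2.919, 0.007]
force: [0.3, -0.3, -4.0]
width: 0.188
```

Call:
carry_out([
  [0, 0, 0, -0.1, 1],
  [0, 0, 0, -0.22, 1],
  [0, 0, 0, -0.34, 1],
  [0, 0, 0, -0.46, 1],
  [0, 0, 0, -0.58, 1],
  [0, 0, 0, -0.7, 1],
  [0, 0, 0, -0.82, 1],
  [0, 0, 0, -0.94, 1],
  [0, 0, 0, -1.06, 1],
  [0, 0, 0, -1.18, 1],
  [0, 0, 0, -1.3, 1],
  [0, 0, 0, -1.42, 1],
  [0, 0, 0, -1.54, 1],
  [0, 0, 0, -1.66, 1],
  [0, 0, 0, -1.78, 1],
  [0, 0, 0, -1.9, 1],
  [0, 0, 0, -2.0, 1],
  [0, 0, 0, -2.09, 1],
  [0, 0, 0, -2.09, 1],
  [0, 0, 0, -2.09, 1],
])

```text
clock: 11.4
position: [0.5706, 0.1315, 0.188]
ee_rot: [-1.936, -2.469, 0.002]
force: [-0.7, 0.2, -4.3]
width: 0.188
```

```bash
python3 chk.py s6
```

```text
11.4 [ 0.05   0.537 -0.525  1.757  0.32   0.937 -0.365] [0.57064665 0.13145257 0.18801515] yaw 1.8116449564649872 [-0.0041  0.0014 -1.    ] [-0.74493299  0.15796718 -4.26451879] 17.25220768359021
coupon [299 160  30   9  43] [0.5696 0.1092 0.2157] [ 0.202 -0.787 -0.583] yaw -1.3195433412178494
coupon [306 198   4  16  60] [0.5589 0.1107 0.0734] [-0.576 -0.817 -0.017] yaw -2.1848332117571942
```

Call:
carry_out([
  [0, 0, 0, 0, 1],
  [0, 0, 0, 0, 1],
  [0, 0, 0, 0, 1],
  [0, 0, 0, 0, 1],
  [0, 0, 0, 0, 1],
  [0, 0, 0, 0, 1],
  [0, 0, 0, 0, 1],
  [0, 0, 0, 0, 1],
  [0, 0, 0, 0, 1],
  [0, 0, 0, 0, 1],
  [0, 0, 0, 0, 1],
])

```text
clock: 12.55
position: [0.5707, 0.1314, 0.188]
ee_rot: [-1.936, -2.469, 0.002]
force: [-0.2, -0.1, -4.3]
width: 0.188
```

Call:
carry_out([
  [0, 0, 0, -0.1, 1],
  [0, 0, 0, -0.22, 1],
  [0, 0, 0, -0.34, 1],
  [0, 0, 0, -0.46, 1],
  [0, 0, 0, -0.58, 1],
  [0, 0, 0, -0.7, 1],
  [0, 0, 0, -0.82, 1],
  [0, 0, 0, -0.94, 1],
  [0, 0, 0, -1.06, 1],
  [0, 0, 0, -1.18, 1],
  [0, 0, 0, -1.3, 1],
  [0, 0, 0, -1.42, 1],
  [0, 0, 0, -1.54, 1],
  [0, 0, 0, -1.66, 1],
  [0, 0, 0, -1.78, 1],
  [0, 0, 0, -1.9, 1],
  [0, 0, 0, -2.0, 1],
  [0, 0, 0, -2.1, 1],
  [0, 0, 0, -2.1, 1],
  [0, 0, 0, -2.1, 1],
])

```text
clock: 14.55
position: [0.5706, 0.1316, 0.188]
ee_rot: [-3.106, 0.446, -0.004]
force: [-0.2, -1.0, -3.4]
width: 0.186
```

```bash
python3 chk.py s7
```

```text
14.55 [-0.319  0.474  0.003  1.796 -0.004  0.867 -2.17 ] [0.5705731  0.13163934 0.1879709 ] yaw -0.28526640505311457 [ 0.0033  0.0028 -1.    ] [-0.23274192 -1.01552204 -3.40267672] 17.102765486989806
coupon [301 199  14  12 125] [0.5595 0.1119 0.0735] [-0.487 -0.872 -0.047] yaw -2.0804832876539896
```

View pics/s7.png

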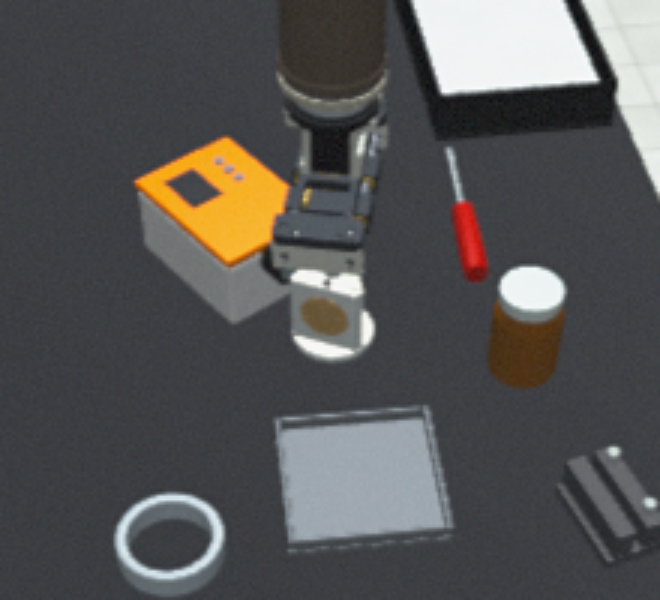

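Call:
carry_out([
  [0, 0, 0, 0, 1],
  [0, 0, 0, 0, 1],
  [0, 0, 0, 0, 1],
  [0, 0, 0, 0, 1],
  [0, 0, 0, 0, 1],
  [0, 0, 0, 0, 1],
  [0, 0, 0, 0, 1],
  [0, 0, 0, 0, 1],
  [0, 0, 0, 0, 1],
  [0, 0, 0, 0, 1],
  [0, 0, 0, 0, 1],
])

```text
clock: 15.7
position: [0.5706, 0.1316, 0.188]
ee_rot: [-3.106, 0.446, -0.004]
force: [0.0, -0.0, -4.7]
width: 0.189
```

Call:
carry_out([
  [0, -1, 0.5, 0, 1],
  [0, -3, 1.5, 0, 1],
  [0, -5, 2.5, 0, 1],
  [0.2, -8, 3, 0, 1],
  [0.3, -11, 3, 0, 1],
  [0.3, -13.5, 3, 0, 1],
  [0.3, -15, 3, 0, 1],
  [0.3, -16, 3, 0, 1],
  [0.3, -16, 2, 0, 1],
  [0.3, -16, 1, 0, 1],
  [0.3, -16, 0, 0, 1],
  [0.3, -16, -0.8, 0, 1],
  [0.3, -16, -1.4, 0, 1],
  [0.3, -16, -1.8, 0, 1],
  [0.3, -16, -1.8, 0, 1],
  [0.3, -16, -1.8, 0, 1],
])

```text
clock: 17.3
position: [0.5738, -0.0284, 0.1701]
ee_rot: [-3.106, 0.447, -0.005]
force: [-0.3, -1.1, -3.7]
width: 0.19
```

```bash
python3 chk.py s8
```

```text
17.3 [-0.062  0.48   0.027  1.841 -0.021  0.816 -1.88 ] [ 0.57376969 -0.0283986   0.17013134] yaw -0.2855485267967493 [ 0.0036  0.0029 -1.    ] [-0.26216382 -1.14982545 -3.74813404] 17.409435067915354
coupon [310 249  16  12 133] [ 0.5626 -0.0483  0.0558] [-0.49  -0.871 -0.038] yaw -2.0831578764580843
```

Call:
carry_out([
  [0, 0, -0.2, 0, 1],
  [0, 0, -0.4, 0, 1],
  [0, 0, -0.5, 0, 1],
  [0, 0, -0.6, 0, 1],
  [0, 0, -0.65, 0, 1],
  [0, 0, -0.7, 0, 1],
  [0, 0, -0.7, 0, 1],
  [0, 0, -0.7, 0, 1],
])

```text
clock: 18.15
position: [0.5739, -0.0284, 0.1634]
ee_rot: [-3.106, 0.447, -0.006]
force: [0.5, -0.6, -4.3]
width: 0.19
```

Call:
carry_out([
  [0, 0, -0.05, 0, 1],
  [0, 0, -0.1, 0, 1],
  [0, 0, -0.12, 0, 1],
  [0, 0, -0.12, 0, 1],
])

```text
clock: 18.55
position: [0.5743, -0.0283, 0.163]
ee_rot: [-3.106, 0.446, -0.007]
force: [-1.5, 1.3, 4.8]
width: 0.186
```

Call:
carry_out([
  [0, 0, 0, 0, 1],
  [0, 0, 0, 0, 1],
  [0, 0, 0, 0, 2.2],
  [0, 0, 0, 0, 3],
  [0, 0, 0, 0, 5],
  [0, 0, 0, 0, 7],
  [0, 0, 0, 0, 8],
  [0, 0, 0, 0, 8],
  [0, 0, 0, 0, 8],
])

```text
clock: 19.45
position: [0.5743, -0.0283, 0.163]
ee_rot: [-3.106, 0.446, -0.007]
force: [0.9, -0.1, 0.1]
width: 0.713
```

Call:
carry_out([
  [0, 0, 1, 0, 8],
  [0, 0, 3, 0, 8],
  [0, 0, 6, 0, 8],
  [0, 0, 10, 0, 8],
  [0, 0, 14, 0, 8],
  [0, 0, 15, 0, 8],
  [0, 0, 15, 0, 8],
  [0, 0, 15, 0, 8],
  [0, 0, 15, 0, 8],
  [0, 0, 15, 0, 8],
])

```text
clock: 20.45
position: [0.5737, -0.0283, 0.3116]
ee_rot: [-3.106, 0.446, -0.003]
force: [0.7, 0.0, 0.3]
width: 0.877
```

```bash
python3 chk.py s9
```

```text
20.45 [-0.072  0.335  0.04   1.676 -0.018  1.128 -1.883] [ 0.57373825 -0.02826374  0.31158314] yaw -0.2853891025687134 [ 0.0027  0.003  -1.    ] [7.03298153e-01 4.94507360e-04 2.80484077e-01] 80.53881512394865
coupon [311 250  15  12 132] [ 0.5634 -0.0481  0.0485] [-0.485 -0.874 -0.022] yaw -2.0771649445328237
```

View pics/s9.png

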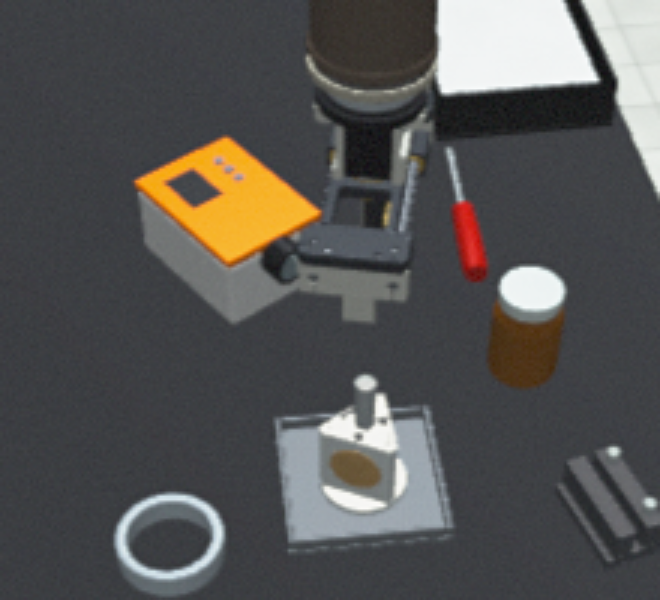

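The holder stands upright near the centre of the tray. The coupon centre reads z = 0.0485, so the underside is on the 5 mm floor. The gripper is clear and the bystanders in view have not moved.

```bash
python3 -c "
from cell import arm
print(arm.sign_off())"
```

```text
the job is handed in; nothing more can be done
None
```

I picked the holder up by its stem and showed the round, square and strip sides to the window in that order. I then lowered it into the tray and let go only after the wrist force showed it had touched the floor. The job was handed in at about 20.5 s on the robot's clock, and the hand-in gave no verdict.

- **Showing:** each side was held for about 1.1 to 1.4 s, about 35 mm from the window. The coupon was at 73 mm height. The angle error was about 0.01–0.04 rad by a plane fit to the side then facing the camera. During the square side's turn that fit was off by about 0.09 rad, because the visible strip is narrow. The tool's measured turn agreed with the plan, so I went by that.
- **Tray:** the final side-camera check put the holder upright within about 0.03 rad and within a few millimetres of the tray's centre. Its underside was about 5.5 mm above the tray's underside, which matches the 5 mm floor.
- **Surroundings:** the gripper was about 15 cm clear above the holder. The reader was not touched as far as the pictures and the readings after each move show. The tape, jar, clamp and screwdriver looked unmoved in the last picture. The pen and paper discs were outside it, and the arm did not work near them.

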